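# Refit the selector lever on the filtration valve

## Robot

A 7-joint arm with a two-finger parallel gripper is mounted at the origin on the work surface. World frame = base frame: x ahead of the robot, y to its left, z up, the work surface at z = 0. Lengths are in m, angles in rad, forces in N, time in s.
With the tool pointing down it reaches from about 0.4 to 0.9 m from the base axis. Payload 5.6 kg.
Tool frame: the origin (TCP) lies between the finger pads; the fingertips stand r.tips_ahead ahead of it and the grasp point (between the pads) lies 8 mm behind it (r.tips_ahead is the distance from the TCP to the fingertips, in m); z points along the fingers, y is the direction in which the jaws open and shut (so a half turn about z gives the same grasp; the last joint's range is limited). The gripper opens to 92 mm and grips with 3 to 60 N. Pads are 20 mm wide; open, the fingers measure 128 mm over their backs; the gripper's body (75 mm by 189 mm) begins 69 mm behind the grasp point.
Start: joints at [-1.25, 0.468, -0.012, 1.603, 0.006, 1.071, -0.056], TCP at [0.231, 0.607, 0.226] pointing down, gripper open.
Joint ranges: [-2.53, 2.53], [-0.31, 2.02], [-1.57, 1.55], [0.28, 2.44], [-1.29, 4.43], [0.15, 1.84], [-2.92, 2.92]. Speed limits (rad/s): [2.57, 2.57, 3.14, 3.14, 3.14, 3.14, 3.14].

## Interface

Orientations are given as [roll, pitch, yaw] about the fixed x, y, z axes, in that order (R = Rz(yaw) Ry(pitch) Rx(roll)).
In Python, from rig import telemetry, camera, get_calibration, r gives the robot as it stands.
- The arm moves only by the tool jog_arm, never from a script. Its argument "motion" is a list of rows, each a list of 5 numbers: the gripper command: -1 is fully open, 1 is shut, values between are in proportion, then the shift along the tool's x, y, z in cm, then the turn about the tool's z in degrees. A call has 1 to 12 rows; each row shifts and turns the commanded pose from where the row before left it, along the tool's axes as they then stand; what a row does not reach is not made up. A row lasts 1/8 s, in which the tool goes at most 62.5 mm and 10.7 degrees, less where a joint would pass 70% of its speed; a pose out of reach is approached as far as the arm can. A call with a gripper value outside its range is refused whole. The fingers move at their own pace and stop on an object; "grip_force" is the grip in N (left out, the last holds). Time passes only in rows, so rows that do not move let the fingers close. It gives the time, the measured TCP pose, the force and the opening at its end, in the units of the state.
- telemetry.read_state(): the state, without advancing time (a new reading comes with each control period).
- camera(name): name is "scene" or "top" or "wrist"; returns the picture (480x640x3 uint8, red, green, blue); there is no depth.
- get_calibration(name): a dict with "fx", "fy", "cx", "cy" (pixels), "R" (3x3) and "t" (3): a world point X has camera coordinates R X + t; the wrist camera has in their place "mount" (4x4, takes a point from camera to tool coordinates, whose origin is the TCP and whose axes are the flange's). Camera axes: x right, y down, z forward; pixel columns grow to the right and rows downward; lengths in m; the calibration is good to about 2 mm. A picture is of the moment at which its call begins: read the wrist's pose just before it. get_calibration takes no time and is no camera call.
- r.hand_in(): hands the job in, once; it reports no verdict.
The state is a dict: "t": time; "joints": joint angles; "joint_velocities": joint speeds; "joint_efforts": joint torques, N m; "tcp_pos": TCP position; "tool_rot": TCP orientation; "ft_force": force on the tool from outside, world axes, zero at the start; "torque": the same for the moment, N m; "opening": finger opening in m.
Only numpy, scipy, OpenCV 4.12 (cv2) and the standard library are available. Lean on these libraries where they do the work, as an engineer would, in place of code of your own. Each camera call takes 0.05 s, during which the arm holds its last target.

## Task

The cleaned selector lever is standing on edge in the white drying rack. Take it out, lay it flat on the black rubber pad and let go of it, then pick it up again and fit its hub over the splined stem of the filtration valve, turned so that the splines match, until it sits fully home on the collar. Leave it there and do not disturb the dishes, the jar or the beaker.

Things in the scene. Friction and masses are not known exactly. Their poses are not given: they have to be found in the camera images.
- lever_hub (a point): Centre of the lever's hub, half-way through: an octagonal dark steel block 52 x 52 mm over flats (flats facing x and y 34 mm long), 28 mm thick. Lever 186 mm long, 0.5 kg, balance point 16 mm from here towards the handle. Axes: x hub to handle, z through the thickness (bore axis), y across. At the start it stands on edge in the rack: x and z level, y upright. Either face may end up on top.
- lever_bore (a point): Same point and axes as lever_hub, for the bore: right through, 18 mm square, with slots 9.5 mm wide reaching 16.5 mm from the axis towards +x, +y and -y, none towards -x (the side away from the handle). The same from both faces.
- lever_handle (a point): Middle of the lever's round black handle, 26 mm diameter, 55 mm long, 132 mm from the hub centre along the lever's x. Between hub and handle is an aluminium arm 22 mm wide (y) and 14 mm thick (z).
- rack: White drying rack, fixed: plate 205 x 90 x 12 mm; origin on the bench right under the hub, x towards the lever's handle. The hub stands on the plate (its centre 38 mm above the bench), clear all round; the arm lies in a fork 80 to 96 mm from the hub, 20 mm wide inside, cheeks 10 mm thick, up to 48 mm above the bench. Lift straight up.
- pad_top (a point): Centre of the top of the black rubber pad, 200 mm (its x) by 170 mm (its y), 5 mm thick, fixed between rack and valve. The lever's hub is to lie on it; the handle may overhang. Let go with its edge on the pad, leaning 40 degrees or more from on-edge, the lever falls flat by itself.
- stem_seat (a point): On the axis of the valve's upright stem, at the top of the round collar (44 mm diameter, 75 mm above the bench) on which the hub comes to rest. z up, x along the middle spline. The stem does not turn. The lever fits only with its handle along this +x, about 1 mm clear a side. Fully home, the hub centre is 14 mm above this point.
- stem_top (a point): Top of the stem's nose, 44 mm above stem_seat, same axes. Round core 16 mm diameter, coned over its top 8 mm; three round-backed splines 7 mm wide reach 15 mm from the axis at +x, +y and -y (none at -x), from the collar to 28 mm above it, with domed tops.
- valve: Filtration manifold, fixed: white block 110 x 110 x 50 mm, origin on the bench under the stem; on it a steel disc 64 mm in diameter up to 60 mm, and the collar up to 75 mm. Towards its own -x a pipe leads to a filter cup 68 mm in diameter, 135 mm from the stem and 111 mm high. Its yaw is not the stem's.
- dishes: Two stacked culture dishes, 94 mm diameter, 30 mm high, origin at the centre of the underside; bystander.
- jar: White jar, 64 mm diameter, 90 mm high, origin at the centre of the underside; bystander.
- beaker: White beaker of blue loops, 72 mm diameter, about 133 mm high, origin at the centre of the underside; bystander.

How it is judged:
On the way:
1. the lever lies flat with its hub on the rubber pad, let go and at rest (angle between the z axis of lever_hub and the z axis of pad_top, either way round below 0.12 rad and z of lever_hub in the frame of pad_top below 0.019 m and x of lever_hub in the frame of pad_top between -0.11 and 0.11 m and y of lever_hub in the frame of pad_top between -0.095 and 0.095 m and contact force between the fingers and lever below 0.3 N and linear speed of lever below 0.02 m/s), for 0.2 s.
At the end, for the whole second after the job is handed in: The lever's hub sits fully home on the collar of the stem (hub centre 11 to 17.5 mm above the collar's top, within 5 mm of the stem's axis), level within 0.1 rad, its handle along the stem's middle spline within 0.2 rad, released and at rest (z of lever_hub in the frame of stem_seat between 0.011 and 0.0175 m and horizontal distance between lever_hub and stem_seat below 0.005 m and angle between the x axis of lever_hub and the x axis of stem_seat, either way round below 0.2 rad and angle between the z axis of lever_hub and the z axis of stem_seat, either way round below 0.1 rad and linear speed of lever below 0.02 m/s); the robot touches nothing.
It fails at once if the dishes are moved by more than 20 mm (distance of dishes from where it was at the start of the episode above 0.02 m).
It fails at once if the jar is moved by more than 20 mm or tipped over (distance of jar from where it was at the start of the episode above 0.02 m or angle between jar's own z axis and vertical above 0.5 rad).
It fails at once if the beaker is moved by more than 20 mm or tipped over (distance of beaker from where it was at the start of the episode above 0.02 m or angle between beaker's own z axis and vertical above 0.5 rad).
It also fails if it takes over 67 s, if anything falls off the work surface, if the arm or the gripper's body presses on something with over 40 N, if the wrist force passes 120 N, or if a joint passes its speed limit or range.

## Working session

There is one attempt and no reset: what is moved stays moved. The work goes in short steps, Python scripts to look and compute and a tool call to move; the robot and the scene stay as the last step left them, time stands still between calls to the robot, and variables do not carry over. Pictures are saved under pics/ and viewed, and the job is handed in when it is done.

Besides the shell and the picture viewer there is one more tool, called after ">>>" as name(argument=value, ...) on one line, values as JSON. jog_arm: Moves the arm, as the interface text tells. Its arguments: {"type":"object","properties":{"motion":{"type":"array","items":{"type":"array","items":{"type":"number"}}},"grip_force":{"type":"number"}},"required":["motion"]}

```bash
ls; mkdir -p pics; python3 - <<'E'
from rig import telemetry, camera, get_calibration, r
import cv2
s=telemetry.read_state();print(s);print(r.tips_ahead)
for n in ["scene","top","wrist"]:
    im=camera(n);cv2.imwrite(f"pics/{n}0.png",im[:,:,::-1]);print(n,get_calibration(n))
E
```

```text
pics
{'t': 0.0, 'joints': array([-1.2499866 ,  0.46836912, -0.01157563,  1.60361586,  0.00604736,
        1.07134337, -0.05628698]), 'joint_velocities': array([ 0.00075062, -0.00137056, -0.00056711,  0.00148974,  0.0010582 ,
        0.00112526,  0.00139962]), 'joint_efforts': array([-7.16174691e-04, -5.20583832e+01, -1.24955762e-02, -2.43752342e+01,
       -5.65972854e-02,  1.72161584e-02,  1.55419352e-04]), 'tcp_pos': array([0.23119246, 0.60691367, 0.22464875]), 'tool_rot': array([-3.13989851e+00,  1.73773043e-04,  2.77773053e+00]), 'ft_force': array([ 0.51782446, -0.48520965,  0.00150106]), 'torque': array([-5.44921321e-02,  1.34792254e-05,  5.05185572e-02]), 'opening': 0.09218492896222105}
0.011
scene {'fx': 441.7521568182149, 'fy': 441.7521568182149, 'cx': 310.77367431989967, 'cy': 236.00454362631635, 'R': array([[-0.07973098,  0.99661469, -0.02005328],
       [ 0.72934717,  0.04461247, -0.68268766],
       [-0.67948192, -0.06905716, -0.7304351 ]]), 't': array([ 0.04444995, -0.36011272,  1.58359143])}
top {'fx': 532.7613575597733, 'fy': 532.7613575597733, 'cx': 317.5142477867973, 'cy': 236.2055727364368, 'R': array([[-1.60959137e-03, -9.99877215e-01,  1.55872994e-02],
       [-9.90892234e-01, -5.04058773e-04, -1.34656327e-01],
       [ 1.34647650e-01, -1.56620755e-02, -9.90769756e-01]]), 't': array([-0.011837  ,  0.58340745,  1.56475168])}
wrist {'fx': 432.44711431465146, 'fy': 432.44711431465146, 'cx': 328.7668482719048, 'cy': 238.76097723124377, 'mount': array([[-2.51318638e-04, -9.67301852e-01, -2.53627806e-01,
         7.01991977e-02],
       [ 9.99999792e-01, -9.26577762e-05, -6.37511121e-04,
         1.37071359e-03],
       [ 5.93165099e-04, -2.53627914e-01,  9.67301675e-01,
        -1.59517852e-01],
       [ 0.00000000e+00,  0.00000000e+00,  0.00000000e+00,
         1.00000000e+00]])}
```

View pics/scene0.png

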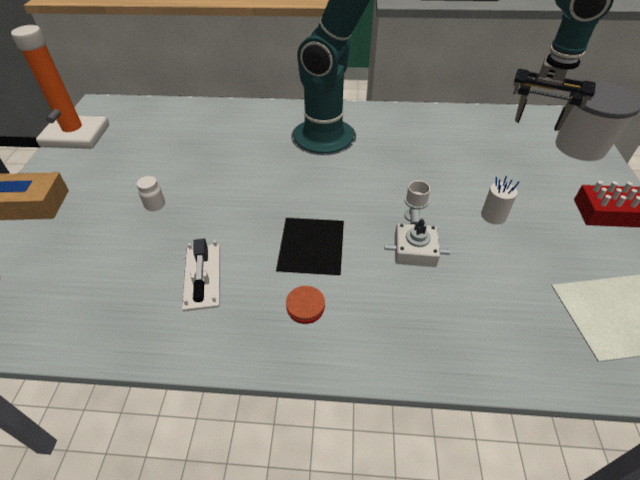

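View pics/top0.png

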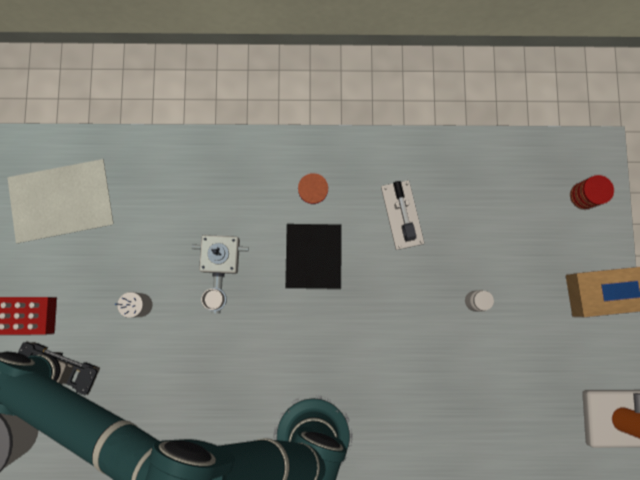

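View pics/wrist0.png

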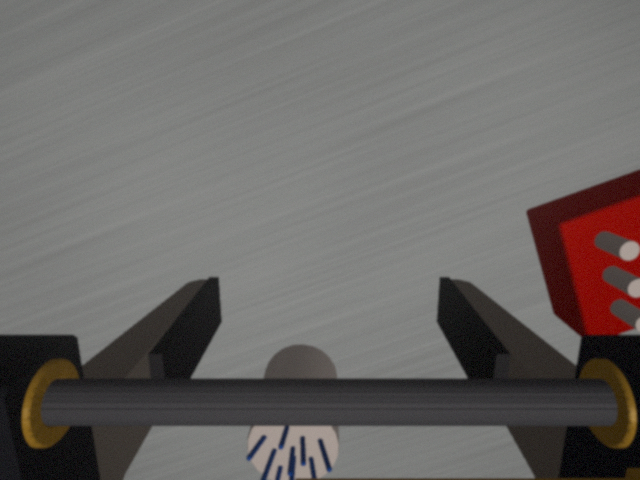

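```bash
cat > h.py <<'E'
from rig import telemetry, camera, get_calibration, r
import cv2, numpy as np
from scipy.spatial.transform import Rotation as Ro
def pose():
    s=telemetry.read_state(); return s['t'],np.array(s['tcp_pos']),Ro.from_euler('xyz',s['tool_rot']).as_matrix(),s
def shot(n,f=None):
    t,p,Rm,s=pose(); im=camera(n)
    if f: cv2.imwrite('pics/'+f,im[:,:,::-1])
    c=get_calibration(n); K=np.array([[c['fx'],0,c['cx']],[0,c['fy'],c['cy']],[0,0,1]])
    if n=='wrist':
        T=np.eye(4);T[:3,:3]=Rm;T[:3,3]=p
        W=T@c['mount']; Rc=W[:3,:3].T; tc=-Rc@W[:3,3]
    else: Rc,tc=np.array(c['R']),np.array(c['t'])
    return im,(K,Rc,tc)
def ray(cam,uv,z):
    K,R,t=cam; o=-R.T@t; d=R.T@np.linalg.inv(K)@np.array([uv[0],uv[1],1.]); return o+d*(z-o[2])/d[2]
def proj(cam,X):
    K,R,t=cam; q=K@(R@np.array(X)+t); return q[:2]/q[2]
def delta(target,yaw=None):
    t,p,Rm,s=pose(); d=Rm.T@(np.array(target)-p)*100
    y=s['tool_rot'][2]; print('t',t,'delta cm',d.round(2),'yaw',np.degrees(y).round(2), None if yaw is None else 'turn(tool z) deg %.2f'%np.degrees(-((yaw-y+np.pi/2)%np.pi-np.pi/2)))
E
python3 - <<'E'
import cv2,numpy as np
im=cv2.imread('pics/top0.png')
cr=im[140:330,100:510]; cv2.imwrite('pics/topz.png',cv2.resize(cr,None,fx=1.95,fy=1.95,interpolation=cv2.INTER_CUBIC))
cr=im[220:330,190:240]
E
python3 - <<'E'
from h import *
c=get_calibration('top');K=np.array([[c['fx'],0,c['cx']],[0,c['fy'],c['cy']],[0,0,1]]);cam=(K,np.array(c['R']),np.array(c['t']))
for n,uv,z in [('pad',(314,256),.005),('hub',(408,231),.06),('handle',(398,190),.05),('stemtop',(218,251),.119),('dishes',(313,188),.03),('jar',(482,300),.09),('beaker',(131,304),.1),('cup',(213,299),.111)]: print(n,ray(cam,uv,z).round(3))
E
```

```text
pad [ 0.527 -0.002  0.005]
hub [ 0.596 -0.282  0.06 ]
handle [ 0.724 -0.256  0.05 ]
stemtop [0.53  0.272 0.119]
dishes [0.734 0.001 0.03 ]
jar [ 0.391 -0.485  0.09 ]
beaker [0.381 0.517 0.1  ]
cup [0.395 0.284 0.111]
```

View pics/topz.png

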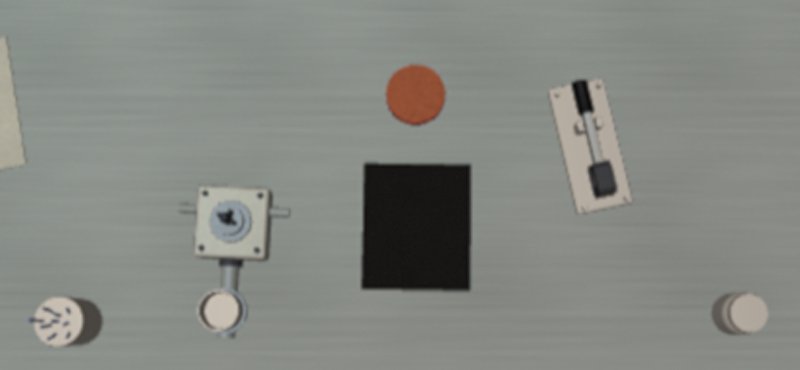

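>>> jog_arm(motion=[[-1, -4.4, -2.3, 0, 0], [-1, -4.4, -2.3, 0, 0], [-1, -4.4, -2.3, 0, 0], [-1, -4.4, -2.3, 0, 0], [-1, -4.4, -2.3, 0, 0], [-1, -4.4, -2.3, 0, 0], [-1, -4.4, -2.3, 0, 0], [-1, -4.4, -2.3, 0, 0], [-1, -4.4, -2.3, 0, 0], [-1, 0, 0, 0, 0], [-1, 0, 0, 0, 0]])

```text
t: 1.52
tcp_pos: [0.5272, 0.2735, 0.2253]
tool_rot: [-3.142, -0.001, 2.778]
ft_force: [0.0, 0.3, -0.3]
opening: 0.0921
```

```bash
python3 - <<'E'
from h import *
im,cam=shot('wrist','w1.png'); print(pose()[:2],pose()[3]['joints'])
E
```

```text
(1.575, array([0.52676274, 0.27425579, 0.22534683])) [-0.64107852  0.37155835  0.13408072  1.75326982 -0.05792315  1.02111234
  0.72290862]
```

View pics/w1.png

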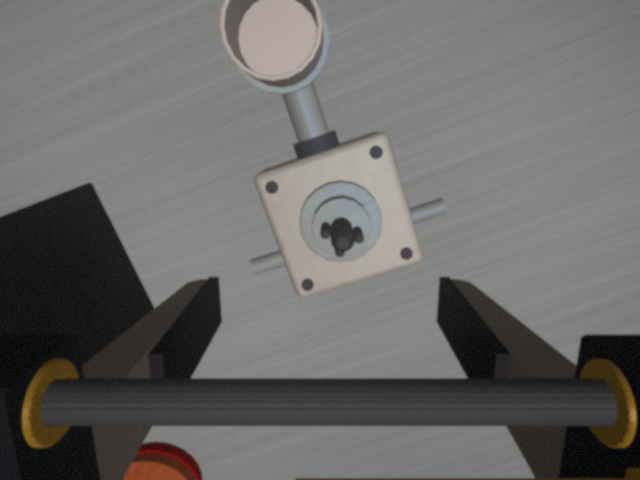

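```bash
python3 - <<'E'
import cv2
im=cv2.imread('pics/w1.png')[170:270,290:390]
cv2.imwrite('pics/w1z.png',cv2.resize(im,None,fx=6,fy=6,interpolation=cv2.INTER_CUBIC))
E
```

```text
(no output)
```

View pics/w1z.png

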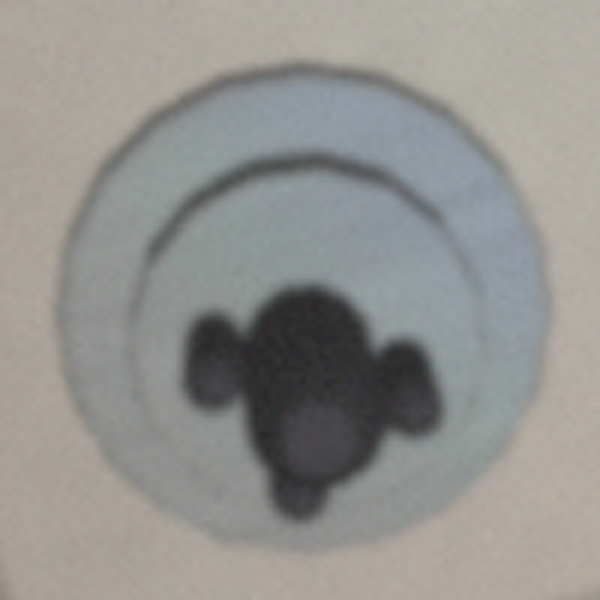

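```bash
cat > m1.py <<'E'
from h import *
def mcam(p,rot):
    c=get_calibration('wrist'); K=np.array([[c['fx'],0,c['cx']],[0,c['fy'],c['cy']],[0,0,1]])
    T=np.eye(4);T[:3,:3]=Ro.from_euler('xyz',rot).as_matrix();T[:3,3]=p
    W=T@c['mount']; Rc=W[:3,:3].T; return (K,Rc,-Rc@W[:3,3])
E
python3 - <<'E'
from m1 import *
t,p,Rm,s=pose()
cam=mcam(p,s['tool_rot']); o=np.array([290,170])
f=lambda u,v,z: ray(cam,np.array([u,v])/6+o,z)
# collar circle: ellipse fit points
print('collar',f(309,327,.075)); print('disc',f(304,308,.060)); print('nose',f(320,440,.119))
a=f(212,400,.100);b=f(415,428,.100);print('sp',a,b,np.degrees(np.arctan2(*(a-b)[:2][::-1])),np.linalg.norm(a-b))
a=f(215,315,.075);b=f(405,340,.075);print('sb',a,b,np.degrees(np.arctan2(*(a-b)[:2][::-1])))
print(np.degrees(s['tool_rot']))
im=cv2.imread('pics/w1.png');g=cv2.cvtColor(im,cv2.COLOR_BGR2HSV)
# bluish/metal disc vs cream block: threshold on saturation/hue
roi=im[170:270,290:390].astype(int); m=(((roi[:,:,0]-roi[:,:,2])>-3)|(roi.sum(2)<200)).astype(np.uint8)
m=cv2.morphologyEx(m,cv2.MORPH_OPEN,np.ones((3,3)))
cs,_=cv2.findContours(m,0,1);c=max(cs,key=cv2.contourArea);e=cv2.fitEllipse(c+o.astype(np.int32));print('disc ellipse',e,ray(cam,e[0],.06))
E
```

```text
collar [0.53056353 0.28408077 0.075     ]
disc [0.53132884 0.28356193 0.06      ]
nose [0.53274104 0.2832062  0.119     ]
sp [0.52906669 0.27216342 0.1       ] [0.54031407 0.2925698  0.1       ] -118.86224000100196 0.02330073043067803
sb [0.52508103 0.27385742 0.075     ] [0.53626414 0.29451482 0.075     ] -118.42937865887887
[ 1.79994325e+02 -5.70243167e-02  1.59250268e+02]
disc ellipse ((341.4398498535156, 220.0135040283203), (76.19886779785156, 78.77662658691406), 121.73863983154297) [0.53056749 0.28447783 0.06      ]
```

>>> jog_arm(motion=[[-1, -2.6, -4.96, 0, 0], [-1, -2.6, -4.96, 0, 0], [-1, -2.6, -4.96, 0, 0], [-1, -2.6, -4.96, 0, 0], [-1, -2.6, -4.96, 0, 0], [-1, -2.6, -4.96, 0, 0], [-1, -2.6, -4.96, 0, 0], [-1, -2.6, -4.96, 0, 0], [-1, -2.6, -4.96, 0, 0], [-1, -2.6, -4.96, 0, -10.6], [-1, 0, 0, 0, -10.6], [-1, 0, 0, 0, -10.6]])

```text
t: 3.08
tcp_pos: [0.5946, -0.2818, 0.2251]
tool_rot: [3.141, -0.0, -2.943]
ft_force: [0.3, 0.9, -0.4]
opening: 0.0919
```

>>> jog_arm(motion=[[-1, 0, 0, 0, 0], [-1, 0, 0, 0, 0]])

```text
t: 3.32
tcp_pos: [0.5946, -0.2818, 0.2256]
tool_rot: [3.141, 0.0, -2.952]
ft_force: [-0.0, 0.2, -0.8]
opening: 0.0917
```

```bash
python3 - <<'E'
from h import *
im,cam=shot('wrist','w2.png'); t,p,R,s=pose();print(t,p,s['tool_rot'],s['joints'])
E
```

```text
3.375 [ 0.5945176  -0.28201464  0.22560722] [ 3.14140796e+00  1.15278303e-04 -2.95146174e+00] [ 0.23512103  0.48169925  0.21871688  1.59393346 -0.11456084  1.07854856
  2.24486655]
```

View pics/w2.png

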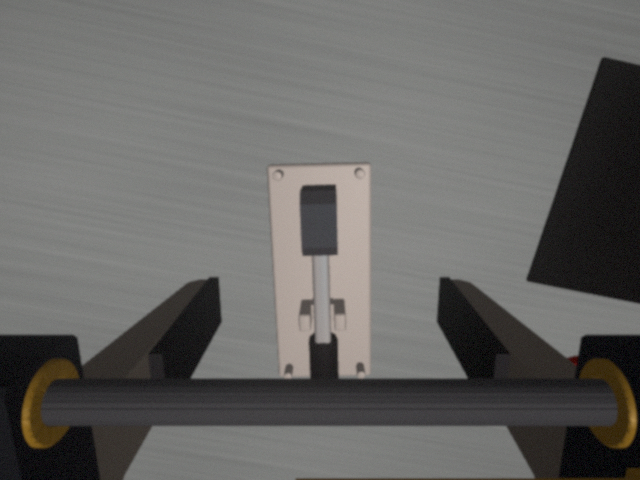

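```bash
python3 - <<'E'
from m1 import *
im=cv2.imread('pics/w2.png')
cv2.imwrite('pics/w2z.png',cv2.resize(im[155:355,250:390],None,fx=3,fy=3,interpolation=cv2.INTER_CUBIC))
t,p,R,s=pose();cam=mcam(p,s['tool_rot'])
for n,uv,z in [('hubtop',(319.5,222),.064),('hubback',(318.5,203),.064),('handle',(322.5,343),.049),('armend',(321.5,300),.049),('plate1',(268,166),.012),('plate2',(370,163),.012),('pl3',(370,376),.012),('pl4',(280,376),.012)]: print(n,ray(cam,uv,z).round(4))
a=ray(cam,(319,222),.064);b=ray(cam,(322.3,335),.049);print(np.degrees(np.arctan2(b[1]-a[1],b[0]-a[0])))
E
```

```text
hubtop [ 0.597  -0.2882  0.064 ]
hubback [ 0.5828 -0.2916  0.064 ]
handle [ 0.7043 -0.2659  0.049 ]
armend [ 0.6655 -0.2741  0.049 ]
plate1 [ 0.5687 -0.3394  0.012 ]
plate2 [ 0.5498 -0.2544  0.012 ]
pl3 [ 0.7499 -0.2109  0.012 ]
pl4 [ 0.7665 -0.2968  0.012 ]
11.940335177691264
```

View pics/w2z.png

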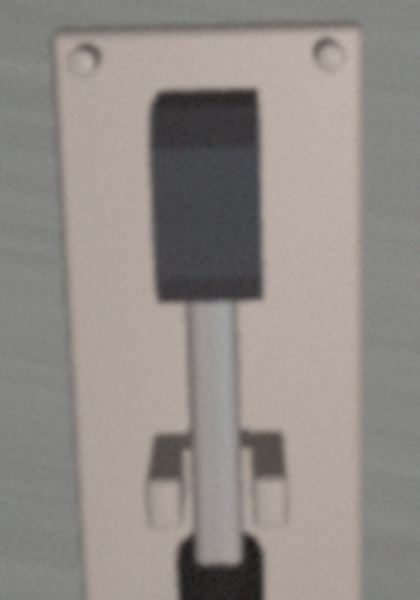

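```bash
python3 - <<'E'
from m1 import *
t,p,R,s=pose();cam=mcam(p,s['tool_rot'])
h=ray(cam,(320,225.4),.064);print(h)
a=np.radians(12);delta([h[0]+.01*np.cos(a),h[1]+.01*np.sin(a),.034],a)
E
```

```text
[ 0.59957781 -0.28734396  0.064     ]
t 3.375 delta cm [-1.39 -0.6  19.16] yaw -169.11 turn(tool z) deg -1.11
```

>>> jog_arm(motion=[[-1, -1.4, -0.6, 1, -1.1], [-1, 0, 0, 5, 0], [-1, 0, 0, 5, 0], [-1, 0, 0, 4, 0], [-1, 0, 0, 2.7, 0], [-1, 0, 0, 1.45, 0], [-1, 0, 0, 0, 0], [0, 0, 0, 0, 0], [0.5, 0, 0, 0, 0], [0.8, 0, 0, 0, 0], [0.8, 0, 0, 0, 0]], grip_force=25)

```text
t: 4.75
tcp_pos: [0.6093, -0.2863, 0.0346]
tool_rot: [-3.141, 0.001, -2.931]
ft_force: [-0.3, -0.7, 0.7]
opening: 0.0539
```

>>> jog_arm(motion=[[0.9, 0, 0, 0, 0], [0.9, 0, 0, 0, 0], [0.9, 0, 0, 0, 0], [0.9, 0, 0, 0, 0], [0.9, 0, 0, 0, 0]])

```text
t: 5.38
tcp_pos: [0.6091, -0.2864, 0.0341]
tool_rot: [-3.141, 0.0, -2.931]
ft_force: [0.8, -0.5, -0.9]
opening: 0.0278
```

>>> jog_arm(motion=[[0.9, 0, 0, -1, 0], [0.9, 0, 0, -3, 0], [0.9, 0, 0, -4, 0], [0.9, 0.94, 4.08, -2.5, 0], [0.9, 0.94, 4.08, 0, 0], [0.9, 0.94, 4.08, 0, 0], [0.9, 0.94, 4.08, 0, 0], [0.9, 0.94, 4.08, 0, 0], [0.9, 0.94, 4.08, 0, 0], [0.9, 0.94, 4.08, 0, 6], [0.9, 0, 0, 0, 6], [0.9, 0, 0, 0, 0]])

```text
t: 6.88
tcp_pos: [0.4846, -0.0202, 0.1393]
tool_rot: [-3.142, -0.0, -3.138]
ft_force: [0.8, -0.2, -5.4]
opening: 0.0277
```

```bash
python3 - <<'E'
from h import *
im,cam=shot('scene','s3.png'); t,p,R,s=pose();print(t,p,s['tool_rot'],s['opening'])
cv2.imwrite('pics/s3z.png',cv2.resize(im[120:330,180:440,::-1],None,fx=2.8,fy=2.8))
E
```

```text
6.925 [ 0.48486441 -0.0206964   0.13924846] [-3.14143196e+00 -1.33766572e-04 -3.13856103e+00] 0.027859668620687162
```

View pics/s3z.png

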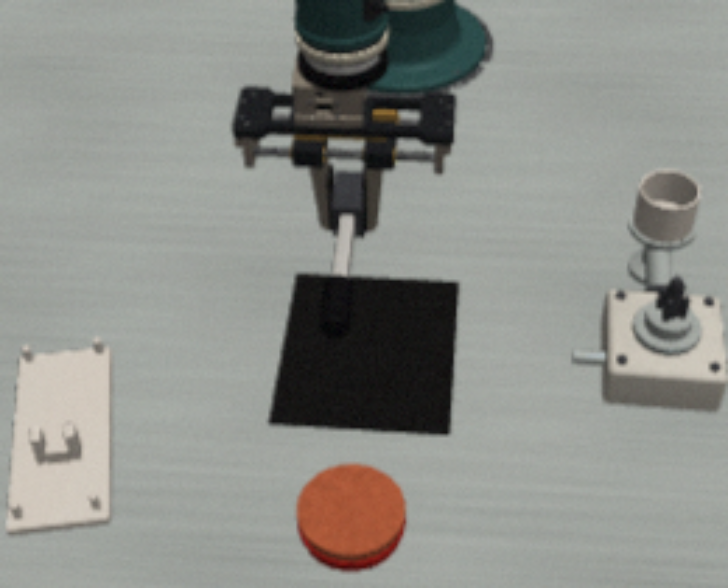

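>>> jog_arm(motion=[[0.9, 0, 0, 5, 0], [0.9, 0, 0, 4, 0], [0.9, 0, 0, 1.5, 0], [0.9, 0, 0, 0.4, 0], [0.9, 0, 0, 0.2, 0], [0.9, 0, 0, 0, 0], [-0.52, 0, 0, 0, 0], [-0.52, 0, 0, 0, 0], [-0.52, 0, 0, 0, 0], [-0.52, 0, 0, 0, 0], [-0.52, 0, 0, 0, 0], [-0.52, 0, 0, 0, 0]])

```text
t: 8.43
tcp_pos: [0.485, -0.0206, 0.028]
tool_rot: [3.142, -0.0, -3.141]
ft_force: [-0.2, 0.3, 0.3]
opening: 0.07
```

```bash
python3 - <<'E'
from h import *
im,cam=shot('wrist','w4.png'); t,p,R,s=pose();print(t,p,s['tool_rot'],s['opening'])
E
```

```text
8.475 [ 0.48504109 -0.02066106  0.02803539] [-3.14157872e+00 -1.21289740e-04 -3.14066585e+00] 0.07012437740483202
```

View pics/w4.png

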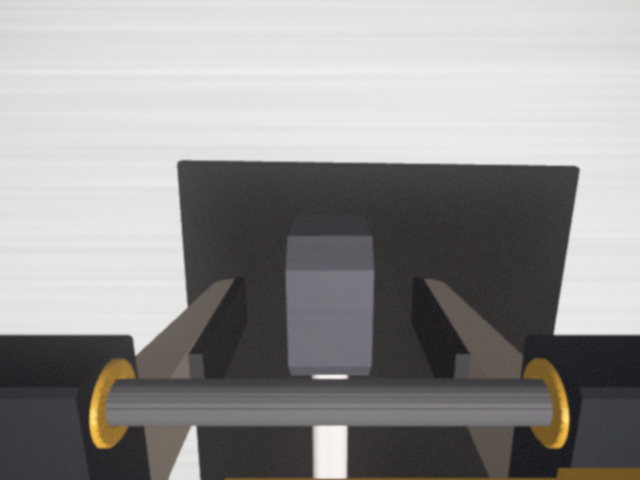

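>>> jog_arm(motion=[[-0.52, 0, 0, -2.9, 0], [-0.52, 0, 1.5, 0, 0], [-0.52, 0, 0.8, 0, 0], [-0.52, 0, 0.7, 0, 0], [-0.52, 0, 0.7, 0, 0], [-0.52, 0, 0.7, 0, 0], [-0.52, 0, 0.6, 0, 0], [-0.52, 0, 0.5, 0, 0], [-0.52, 0, 0, 0, 0], [-0.52, 0, 0, 0, 0]])

```text
t: 9.72
tcp_pos: [0.485, 0.0342, 0.0571]
tool_rot: [-3.141, 0.0, -3.141]
ft_force: [0.1, -0.3, -0.2]
opening: 0.0699
```

```bash
python3 - <<'E'
from h import *
im,cam=shot('wrist','w5.png'); t,p,R,s=pose();print(t,p,s['tool_rot'],s['opening'])
E
```

```text
9.775 [0.48502361 0.03410939 0.05709816] [-3.14151064e+00  1.86394533e-05 -3.14106436e+00] 0.06997595574772747
```

View pics/w5.png

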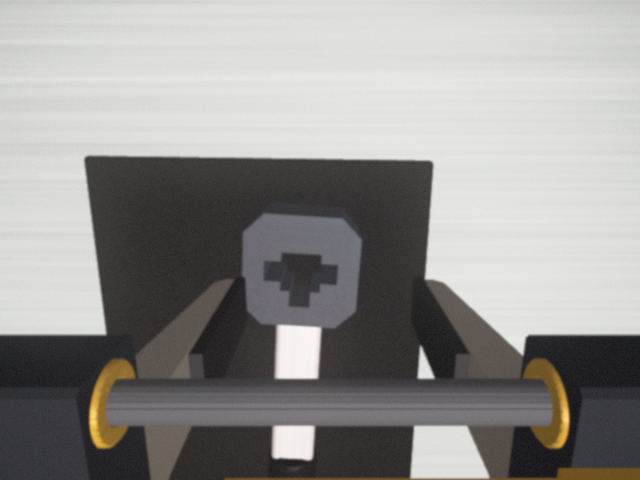

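```bash
python3 - <<'E'
from m1 import *
im=cv2.imread('pics/w5.png');cv2.imwrite('pics/w5z.png',cv2.resize(im[190:340,220:380],None,fx=4,fy=4,interpolation=cv2.INTER_CUBIC))
t,p,R,s=pose();cam=mcam(p,s['tool_rot'])
h=ray(cam,(301,270.5),.033);print(h)
for u,v in[(243,255),(361,255),(264,272),(337,275),(300,306)]: print(ray(cam,(u,v),.033).round(4))
a=ray(cam,(298,335),.026);b=ray(cam,(294,450),.026);print(a,b,np.degrees(np.arctan2(b[1]-a[1],b[0]-a[0])))
E
```

```text
[0.47805234 0.02255295 0.033     ]
[ 0.4708 -0.003   0.033 ]
[0.4708 0.0493 0.033 ]
[0.4788 0.006  0.033 ]
[0.4802 0.0387 0.033 ]
[0.4952 0.0218 0.033 ]
[0.5133426  0.02009399 0.026     ] [0.57930888 0.01683293 0.026     ] -2.830129261258656
```

View pics/w5z.png

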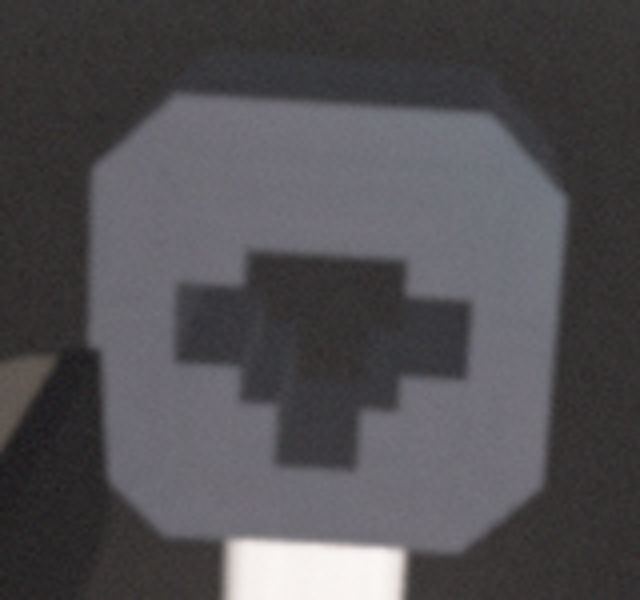

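>>> jog_arm(motion=[[-1, 0, 0, -4, 0], [-1, 0, 0, -4, 0], [-1, -0.7, 4, -4, 7], [-1, -0.7, 4, 0, 7], [-1, -0.7, 4, 0, 7], [-1, -0.7, 4, 0, 7.5], [-1, 0, 4, 0, 0], [-1, 0, 3, 0, 0], [-1, 0, 0, 0, 0], [-1, 0, 0, 0, 0]])

```text
t: 11.02
tcp_pos: [0.5741, 0.2454, 0.1768]
tool_rot: [-3.14, -0.0, 2.644]
ft_force: [-0.5, -0.5, -0.2]
opening: 0.0922
```

>>> jog_arm(motion=[[-1, 4, 0.9, 0, 0], [-1, 1.6, 0.4, 0, 0], [-1, 0, 0, 0, 0], [-1, 0, 0, 0, 0]])

```text
t: 11.52
tcp_pos: [0.5325, 0.2835, 0.1774]
tool_rot: [3.141, 0.001, 2.643]
ft_force: [0.5, -0.5, 0.4]
opening: 0.0917
```

```bash
python3 - <<'E'
from h import *
im,cam=shot('wrist','w6.png'); t,p,R,s=pose();print(t,p,s['tool_rot'],s['opening'])
cv2.imwrite('pics/w6z.png',cv2.resize(im[180:330,250:410,::-1],None,fx=5,fy=4,interpolation=cv2.INTER_CUBIC)[:600]) if 0 else cv2.imwrite('pics/w6z.png',cv2.resize(im[180:330,255:405,::-1],None,fx=4,fy=4,interpolation=cv2.INTER_CUBIC))
E
```

```text
11.575 [0.53251066 0.28340718 0.17729783] [-3.14157735e+00  1.09231075e-03  2.64307097e+00] 0.09215479574663367
```

View pics/w6.png

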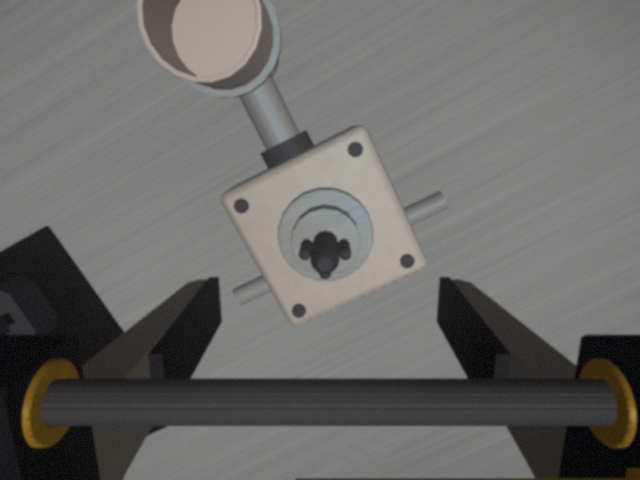

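View pics/w6z.png

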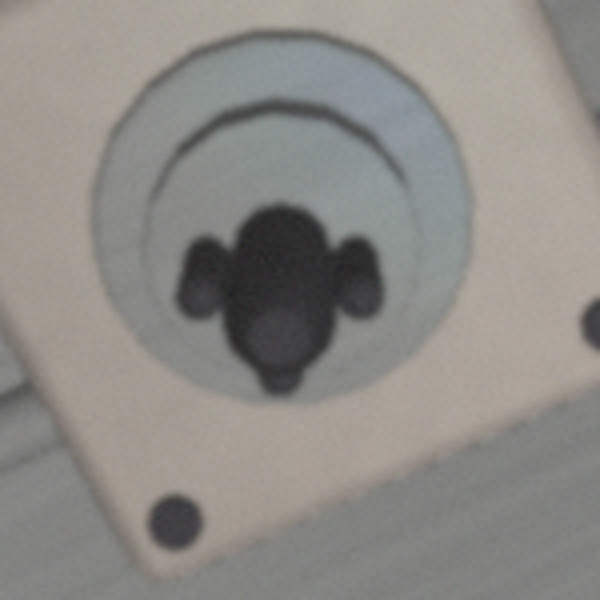

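```bash
cat >> m1.py <<'E'
def disc(fn,o,sz=140):
    im=cv2.imread(fn); u,v=o; roi=im[v:v+sz,u:u+sz].astype(int)
    d=roi[:,:,0]-roi[:,:,2]; m=((d>-6)|(roi.sum(2)<230)).astype(np.uint8)
    m=cv2.morphologyEx(m,cv2.MORPH_OPEN,np.ones((3,3)))
    cs,_=cv2.findContours(m,0,1)
    return [cv2.fitEllipse(c+np.array(o,np.int32)) for c in cs if cv2.contourArea(c)>1500]
E
python3 - <<'E'
from m1 import *
t,p,R,s=pose();cam=mcam(p,s['tool_rot'])
def show(n,uv,z):
    X=ray(cam,uv,z);print(n,X.round(4),'tool',(R.T@(X-p)).round(4))
show('nose',(325,265),.119)
show('nose low edge',(325,180+372/4),.111)
show('disc',(325.75,234.2),.06)
show('collar',(255+282.5/4,180+243/4),.075)
show('spl',(255+202/4,180+300/4),.101);show('spr',(255+361/4,180+300/4),.101)
for e in disc('pics/w6.png',(270,180),110): print(e); show('d',e[0],.06)
E
```

```text
nose [0.5332 0.2823 0.119 ] tool [-0.0011 -0.0007  0.0583]
nose low edge [0.5396 0.2787 0.111 ] tool [-0.0084 -0.0008  0.0663]
disc [0.5315 0.2832 0.06  ] tool [ 0.0009 -0.0007  0.1173]
collar [0.5319 0.283  0.075 ] tool [ 0.0004 -0.0007  0.1023]
spl [0.5278 0.2724 0.101 ] tool [-0.001  -0.0119  0.0763]
spr [0.5386 0.2923 0.101 ] tool [-0.001   0.0107  0.0763]
((325.3709411621094, 233.84207153320312), (91.6168212890625, 93.38712310791016), 82.53688049316406)
d [0.5312 0.2831 0.06  ] tool [ 0.0011 -0.0009  0.1173]
```

```bash
python3 - <<'E'
from h import *
delta([.483,.0224,.019],np.radians(176.7))
E
```

```text
t 11.575 delta cm [ -8.11 -25.29  15.84] yaw 151.44 turn(tool z) deg -25.26
```

>>> jog_arm(motion=[[-1, -1.62, -5, 0, 0], [-1, -1.62, -5, 0, 0], [-1, -1.62, -5, 0, 0], [-1, -1.62, -5, 0, 0], [-1, -1.62, -5.3, 3, -8], [-1, 0, 0, 4, -9], [-1, 0, 0, 3, -8.3], [-1, 0, 0, 0, 0], [-1, 0, 0, 0, 0]])

```text
t: 12.7
tcp_pos: [0.4831, 0.0237, 0.0782]
tool_rot: [-3.142, 0.001, 3.083]
ft_force: [0.2, -0.0, 0.4]
opening: 0.0918
```

```bash
python3 - <<'E'
from h import *
im,cam=shot('wrist','w7.png'); t,p,R,s=pose();print(t,p,s['tool_rot'],s['opening'])
cv2.imwrite('pics/w7z.png',cv2.resize(im[160:320,240:400,::-1],None,fx=3.75,fy=3.75,interpolation=cv2.INTER_CUBIC))
delta([.483,.0224,.019],np.radians(176.7))
print(proj(cam,[.479,.0226,.033]))
E
```

```text
12.75 [0.48332568 0.02396873 0.07852747] [3.14142424e+00 2.24096106e-03 3.08417740e+00] 0.09188840810834795
t 12.75 delta cm [ 0.04 -0.16  5.95] yaw 176.71 turn(tool z) deg 0.01
[324.29406679 262.2911268 ]
```

View pics/w7z.png

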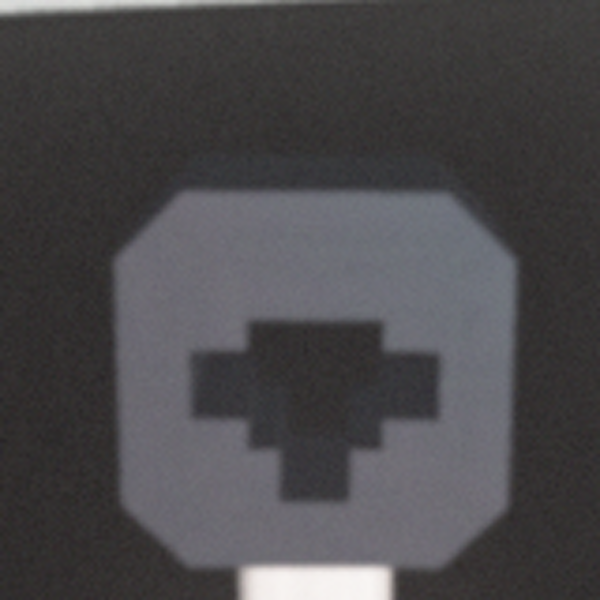

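>>> jog_arm(motion=[[-1, 0.03, -0.16, 2, 0], [-1, 0, 0, 2.5, 0], [-1, 0, 0, 1.4, 0], [-0.5, 0, 0, 0, 0], [-0.1, 0, 0, 0, 0], [0.3, 0, 0, 0, 0], [0.3, 0, 0, 0, 0], [0.3, 0, 0, 0, 0], [0.3, 0, 0, 0, 0]], grip_force=30)

```text
t: 13.88
tcp_pos: [0.4823, 0.0222, 0.0189]
tool_rot: [-3.141, 0.001, 3.086]
ft_force: [-1.3, -1.8, 5.6]
opening: 0.0519
```

```bash
python3 - <<'E'
from h import *
im,cam=shot('wrist','w8.png'); t,p,R,s=pose();print(t,p,s['tool_rot'],s['opening'])
cv2.imwrite('pics/w8z.png',cv2.resize(im[240:420,240:420,::-1],None,fx=3.3,fy=3.3,interpolation=cv2.INTER_CUBIC))
X=ray(cam,(325,300),.033)
E
```

```text
13.925 [0.48224929 0.02218147 0.01885142] [-3.14130448e+00  9.86505948e-04  3.08635972e+00] 0.05122352227188014
```

View pics/w8z.png

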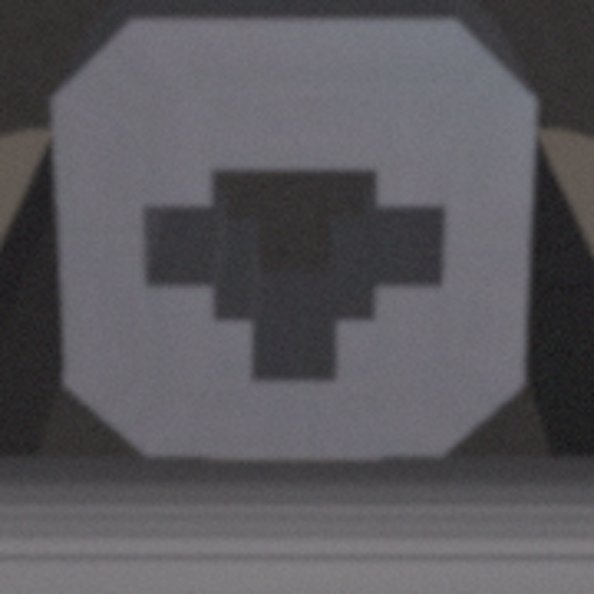

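```bash
python3 - <<'E'
from m1 import *
t,p,R,s=pose();cam=mcam(p,s['tool_rot'])
X=ray(cam,(329.1,314.2),.033);h=R.T@(X-p);print(h)
# corrected height
y=np.radians(151.44);Rt=Ro.from_euler('xyz',[np.pi,0,y]).as_matrix()
st=np.array([.5325,.2834,0])+Rt@np.array([-.0006,-.0007,0])
tg=st-Rt@np.array([h[0],h[1],0]);print(st,tg)
delta([tg[0],tg[1],.155],y)
E
```

```text
[ 0.00333639  0.00110081 -0.0141522 ]
[ 5.32692335e-01  2.82498331e-01 -8.57252759e-20] [ 5.35096469e-01  2.79936409e-01 -2.20536061e-19]
t 13.925 delta cm [ -3.87  26.02 -13.62] yaw 176.84 turn(tool z) deg 25.40
```

>>> jog_arm(motion=[[0.3, 0, 0, -1, 0], [0.3, 0, 0, -4, 0], [0.3, 0, 0, -5, 0], [0.3, -0.65, 4.3, -3.6, 0], [0.3, -0.65, 4.3, 0, 0], [0.3, -0.65, 4.3, 0, 0], [0.3, -0.65, 4.3, 0, 0], [0.3, -0.65, 4.4, 0, 0], [0.3, -0.6, 4.4, 0, 8.5], [0.3, 0, 0, 0, 8.5], [0.3, 0, 0, 0, 8.4], [0.3, 0, 0, 0, 0]])

```text
t: 15.42
tcp_pos: [0.5332, 0.2802, 0.1536]
tool_rot: [-3.14, -0.001, 2.646]
ft_force: [0.2, -0.2, -5.5]
opening: 0.0519
```

```bash
python3 - <<'E'
from h import *
im,cam=shot('wrist','w9.png'); t,p,R,s=pose();print(t,p,s['tool_rot'],s['opening'],s['ft_force'])
cv2.imwrite('pics/w9z.png',cv2.resize(im[240:420,240:420,::-1],None,fx=3.3,fy=3.3,interpolation=cv2.INTER_CUBIC))
delta([.5351,.2799,.14],np.radians(151.44))
E
```

```text
15.475 [0.53349303 0.28017499 0.1537568 ] [-3.14008185e+00 -9.90515936e-04  2.64659793e+00] 0.051991756341480504 [ 0.20541426  0.53413286 -5.25824164]
t 15.475 delta cm [-0.16  0.05  1.38] yaw 151.64 turn(tool z) deg 0.20
```

View pics/w9z.png

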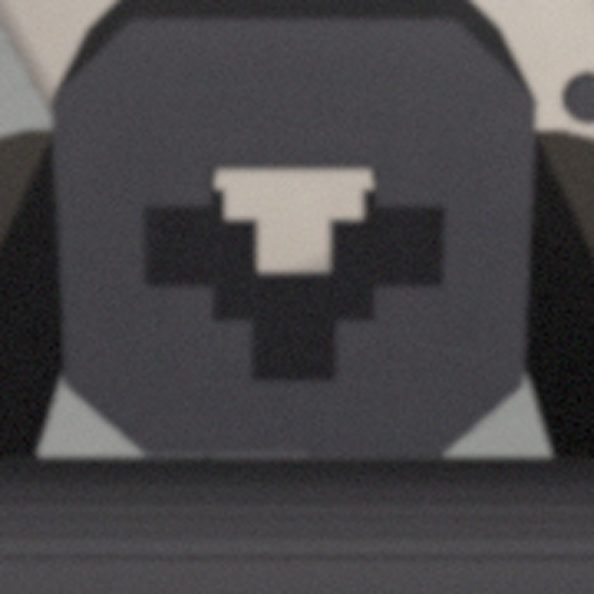

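>>> jog_arm(motion=[[0.3, -0.16, 0.05, 0, 0.2], [0.3, 0, 0, 1, 0], [0.3, 0, 0, 0.6, 0], [0.3, 0, 0, 0.3, 0], [0.3, 0, 0, 0.3, 0], [0.3, 0, 0, 0.3, 0], [0.3, 0, 0, 0, 0]])

```text
t: 16.35
tcp_pos: [0.536, 0.2798, 0.1292]
tool_rot: [-3.141, -0.0, 2.64]
ft_force: [-0.6, -0.2, -5.8]
opening: 0.0514
```

>>> jog_arm(motion=[[0.3, 0, 0, 0.3, 0], [0.3, 0, 0, 0.3, 0], [0.3, 0, 0, 0, 0]])

```text
t: 16.73
tcp_pos: [0.5359, 0.2798, 0.123]
tool_rot: [-3.141, -0.0, 2.64]
ft_force: [-0.1, -0.3, -5.2]
opening: 0.0517
```

```bash
python3 - <<'E'
from h import *
t,p,R,s=pose();print(t,p,s['tool_rot'],s['opening'],s['ft_force'],s['torque'])
delta([.5351,.2799,.123],np.radians(151.44))
E
```

```text
16.725 [0.53593373 0.27976186 0.12302134] [-3.14109702e+00 -2.55193796e-04  2.63988336e+00] 0.051713422614150684 [-0.12414129 -0.3355698  -5.23786719] [-0.01869733  0.06199685 -0.04379719]
t 16.725 delta cm [ 0.08 -0.03  0.  ] yaw 151.25 turn(tool z) deg -0.19
```

>>> jog_arm(motion=[[0.3, 0.03, 0, 0.3, 0], [0.3, 0, 0, 0.3, 0], [0.3, 0, 0, 0.2, 0], [0.3, 0, 0, 0.2, 0], [0.3, 0, 0, 0, 0]])

```text
t: 17.35
tcp_pos: [0.5358, 0.2799, 0.1131]
tool_rot: [-3.141, -0.0, 2.64]
ft_force: [0.6, -0.0, -5.7]
opening: 0.0518
```

>>> jog_arm(motion=[[0.3, 0, 0, 0.4, 0], [0.3, 0, 0, 0.4, 0], [0.3, 0, 0, 0.4, 0], [0.3, 0, 0, 0.4, 0], [0.3, 0, 0, 0.4, 0], [0.3, 0, 0, 0.2, 0], [0.3, 0, 0, 0, 0]])

```text
t: 18.23
tcp_pos: [0.5358, 0.2799, 0.0912]
tool_rot: [-3.141, -0.0, 2.64]
ft_force: [-0.1, 0.3, -5.4]
opening: 0.0517
```

>>> jog_arm(motion=[[0.3, 0, 0, 0.1, 0], [0.3, 0, 0, 0.1, 0], [0.3, 0, 0, 0, 0]])

```text
t: 18.6
tcp_pos: [0.5358, 0.28, 0.0893]
tool_rot: [-3.142, -0.0, 2.64]
ft_force: [0.0, 0.1, -5.8]
opening: 0.0516
```

>>> jog_arm(motion=[[0.3, 0, 0, 0.07, 0], [0.3, 0, 0, 0.07, 0], [0.3, 0, 0, 0, 0]])

```text
t: 18.98
tcp_pos: [0.536, 0.2801, 0.0889]
tool_rot: [3.141, -0.0, 2.64]
ft_force: [-3.5, -1.1, 5.6]
opening: 0.0517
```

>>> jog_arm(motion=[[0, 0, 0, 0, 0], [-0.4, 0, 0, 0, 0], [-0.6, 0, 0, 0, 0], [-0.6, 0, 0, 0, 0], [-0.6, 0, 0, 0, 0], [-0.6, 0, 0, 0, 0], [-0.6, 0, 0, -3, 0], [-0.6, 0, 0, -4, 0], [-0.6, 0, 0, -4, 0], [-0.6, 0, 0, 0, 0], [-0.6, 0, 0, 0, 0]])

```text
t: 20.35
tcp_pos: [0.5354, 0.2798, 0.1974]
tool_rot: [-3.141, -0.001, 2.64]
ft_force: [0.1, -0.6, -0.2]
opening: 0.0732
```

```bash
python3 - <<'E'
from h import *
im,cam=shot('wrist','w10.png'); t,p,R,s=pose();print(t,p,s['tool_rot'],s['opening'],s['ft_force'])
im2,c2=shot('scene'); cv2.imwrite('pics/s10z.png',cv2.resize(im2[150:300,350:500,::-1],None,fx=4,fy=4,interpolation=cv2.INTER_CUBIC))
E
```

```text
20.4 [0.53508711 0.27967443 0.19674176] [-3.13986879e+00 -1.06176965e-03  2.63991897e+00] 0.07391858160227562 [-0.09494523 -0.12131721  0.0198015 ]
```

View pics/w10.png

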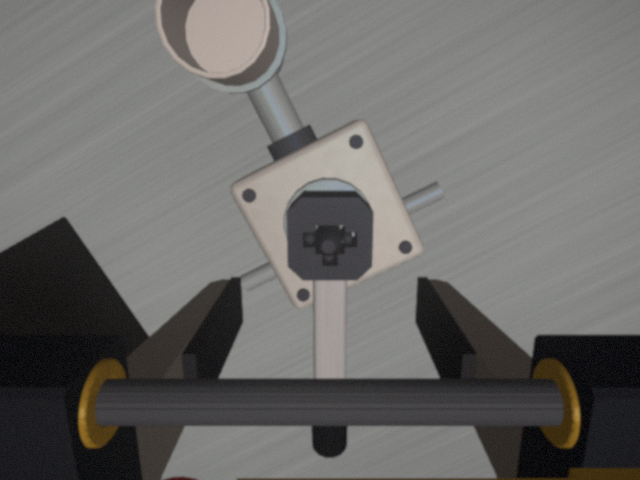

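View pics/s10z.png

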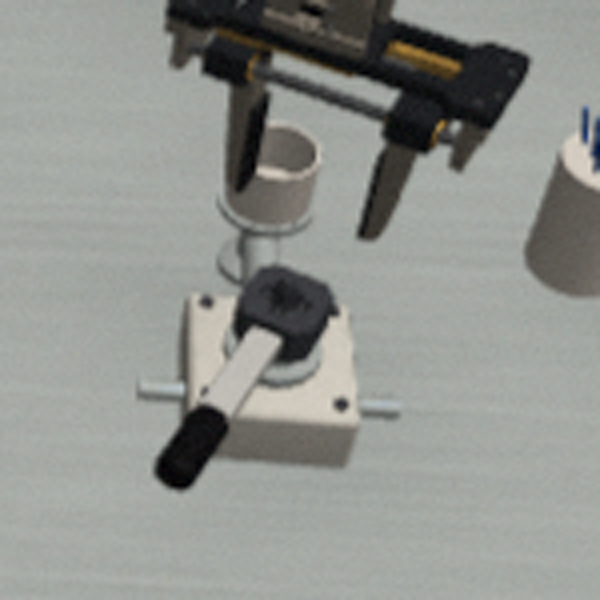

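```bash
python3 - <<'E'
from h import *
print(r.hand_in()); print(pose()[0])
E
```

```text
the job is handed in; nothing more can be done
None
the job is handed in; nothing more can be done
```

I took the lever out of the rack, stood it on edge on the pad, let go, and tipped it flat with one finger. I then picked it up again by the hub, turned it to the spline direction (yaw about −28.6°) and lowered it onto the stem. It was handed in at about 20.4 s of the 67 s allowed.

- **Seating:** On the way down the force stayed at the lever's own weight. It first rose at a TCP height of 0.089 m, which is the fully home height I had expected.
- **Final pictures:** The last wrist and scene views show the hub level on the collar with the stem nose coming up through the bore and the handle along the middle spline. The hub's apparent width (about 85 pixels) also matches being fully home, though that check only resolves a few millimetres.
- **Release:** The gripper was open and clear above the lever, with force near zero.
- **Bystanders:** I never went near the dishes, jar or beaker, but took no measurement of them at the end.
- **Disagreements:** My two wrist-camera estimates of the stem axis differed by 1–2 mm. The lever was lowered about 0.8 mm from the computed aim point; it went on with no side force until it met the collar, where about 3.5 N showed.

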